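# Turn the parts carousel to the yellow tray

## Robot

A 6-joint arm with a two-finger parallel gripper is mounted at the origin on the work surface. World frame = base frame: x ahead of the robot, y to its left, z up, the work surface at z = 0. Lengths are in mm, angles in rad, forces in N, time in s.
With the tool pointing down it reaches from about 275 to 750 mm from the base axis. Payload 10.2 kg.
Tool frame: the origin (TCP) lies at the very end of the fingers, on their centre line; the grasp point (between the pads) lies 19 mm behind it; x points along the fingers, y is the direction in which the jaws open and shut, and the axes are right-handed (so a half turn about x gives the same grasp; the last joint's range is limited). The gripper opens to 85 mm and grips with 20 to 120 N. Pads are 22 mm wide; open, the fingers measure 114 mm over their backs; the gripper's body (76 mm by 85 mm) begins 54 mm behind the grasp point. The pads swing forward as they close: fully open they stand 13 mm farther back than shut.
Start: joints at [-1.546, 0.313, 1.498, -0, 1.331, -0.223], TCP at [128.754, -508.973, 231.294] pointing down, gripper open.
Joint ranges: [-2.94, 2.94], [-0.97, 2.17], [0.19, 2.56], [-1.23, 4.37], [0.02, 3.11], [-2.88, 2.88]. Speed limits (rad/s): [2.39, 2.39, 3.01, 3.14, 3.14, 3.14].

## Interface

Orientations are given as a unit quaternion [w, x, y, z].
In Python, from rig import ctrl, viewer, order gives the robot as it stands. The module is installed in compiled form; this text tells all that it offers.
- The arm moves only by the tool carry_out, never from a script. Its argument "deltas" is a list of rows, each a list of 7 numbers: the gripper command: -1 is fully open, 1 is shut, values between are in proportion, then the shift along the tool's x, y, z in mm, then the turn, a rotation vector about the tool's x, y, z in degrees. A call has exactly 5 rows; each row is the pose to reach, as a shift and turn from the pose commanded when the call began, along the tool's axes at that moment; what a row does not reach only later rows make up. A row lasts 1/8 s, in which the tool goes at most 62.5 mm and 10.7 degrees, less where a joint would pass 70% of its speed; a pose out of reach is approached as far as the arm can. A call with a gripper value outside its range is refused whole. The fingers move at their own pace and stop on an object; "newtons" is the grip in N (left out, the last holds). Time passes only in rows, so rows that repeat a pose let the fingers close, or fill a call up. It gives the time, the measured TCP pose, the force and the opening at its end, in the units of the state.
- ctrl.sense(): the state, without advancing time (a new reading comes with each control period).
- viewer.capture(name): name is "scene" or "top" or "wrist"; returns the picture (384x512x3 uint8, red, green, blue); there is no depth.
- viewer.calibration(name): a dict with "fx", "fy", "cx", "cy" (pixels), "xyz" and "attitude" of the camera in the world; the wrist camera has in their place "T_tool_cam" (4x4, takes a point from camera to tool coordinates, whose origin is the TCP and whose axes are the tool frame's). Camera axes: x right, y down, z forward; pixel columns grow to the right and rows downward; lengths in mm; the calibration is good to about 2 mm. The wrist camera is an equidistant fisheye: a pixel r from the principal point sees the ray r / f radians off the axis. A picture is of the moment at which its call begins: read the wrist's pose just before it. calibration takes no time and is no camera call.
- order.finish_job(): hands the job in, once; it reports no verdict.
The state is a dict: "time_s": time; "joints": joint angles; "dq": joint speeds; "tau": joint torques, N m; "eef_pos": TCP position; "ee_rot": TCP orientation; "force": force on the tool from outside, world axes, zero at the start; "wrist_torque": the same for the moment, N m; "grip_width": opening from 0.0 (shut) to 1.0 (fully open).
Only numpy, scipy, OpenCV 4.12 (cv2) and the standard library are available. Lean on these libraries where they do the work, as an engineer would, in place of code of your own. Each camera call takes 0.05 s, during which the arm holds its last target. There are 200 camera calls.

## Task

Bring the yellow tray of brass nuts round to the orange pointer: gently push one of the carousel's bare spokes with a fingertip until the middle of the yellow tray stands squarely at the pointer, then take the hand away. Push on the spokes only: keep off the trays, do not pinch or spin the wheel, and leave everything else on the bench where it is.

Things in the scene. Friction and masses are not known exactly. Their poses are not given: they have to be found in the camera images.
- foot: The carousel's fixed steel foot, a disc 144 mm across and 10 mm thick, screwed to the bench. Origin: centre of its underside, on the wheel's vertical axis. A flat orange strip 18 mm wide and 4 mm thick runs from it along its own -x axis to the orange pointer.
- pointer (a point): Tip of the orange pointer, a post 30 mm wide and 78 mm high with an arrow head on top, aimed at the wheel's axis. The post and head stand 161 to 195 mm from the axis; this point is 157 mm from the axis and 75 mm above the bench; when the job is done yellow_front lies straight below it.
- wheel: Black hub (48 mm across) with four aluminium spokes along its own +x, -x, +y, -y axes, a tray at the end of each. Origin on the vertical axis at bench height; z up. A spoke is 12 mm wide, 30 to 60 mm above the bench, bare from 24 to 96 mm from the axis; between spokes all is free down to the foot's disc (10 mm above the bench).
- hub_top (a point): Top of the hub, on the axis, 72 mm above the bench. The wheel turns both ways without stops or detents, needs about 3 N sideways at 60 mm from the axis, and stays where it is left when pushed slowly. It is light: over 35 N on it, as from a pinch or a hard knock, is rough.
- yellow_front (a point): Middle of the yellow tray's outer wall: 157 mm from the axis along the wheel's own -x, 37 mm above the bench.
- tray_yellow: The yellow open tray (brass nuts) fixed on the end of the wheel's spoke along the wheel's own -x: 60 mm radially, 64 mm across, from 16 to 48 mm above the bench, reaching from 96 to 156 mm from the axis. Origin: centre of its underside. Not to be touched.
- tray_red: The red open tray (steel pins) fixed on the end of the wheel's spoke along the wheel's own -y: 60 mm radially, 64 mm across, from 16 to 48 mm above the bench, reaching from 96 to 156 mm from the axis. Origin: centre of its underside. Not to be touched.
- tray_blue: The blue open tray (washers) fixed on the end of the wheel's spoke along the wheel's own +x: 60 mm radially, 64 mm across, from 16 to 48 mm above the bench, reaching from 96 to 156 mm from the axis. Origin: centre of its underside. Not to be touched.
- tray_green: The green open tray (wooden plugs) fixed on the end of the wheel's spoke along the wheel's own +y: 60 mm radially, 64 mm across, from 16 to 48 mm above the bench, reaching from 96 to 156 mm from the axis. Origin: centre of its underside. Not to be touched.
- mug: Blue mug, 76 mm across, 90 mm high; origin centre of its underside. Bystander, loose. Leave alone.
- glue: White glue bottle with red cap, 48 mm across, 130 mm high; origin centre of its underside. Bystander, loose. Leave alone.
- tape: Grey roll of tape lying flat, 90 mm across, 25 mm high; origin centre of its underside. Bystander, loose. Leave alone.
- screwdriver: Screwdriver with red handle lying on the bench, up to 40 mm high; it lies along its x axis. Bystander, loose. Leave alone.
- spanner: Steel spanner lying on the bench along its x axis. Bystander, loose. Leave alone.
- tin: Red tin, 86 mm across, 110 mm high; origin centre of its underside. Bystander, loose. Leave alone.

How it is judged:
By the outcome, as a careful person would: the job done as asked, in the order asked, and still so for the second after the job is handed in, with the robot touching nothing.
It also fails if it takes over 48 s, if anything falls off the work surface, if the arm or the gripper's body presses on something with over 40 N, if the wrist force passes 120 N, or if a joint passes its speed limit or range.

## Working session

There is one attempt and no reset: what is moved stays moved. The work goes in short steps, Python scripts to look and compute and a tool call to move; the robot and the scene stay as the last step left them, time stands still between calls to the robot, and variables do not carry over. Pictures are saved under pics/ and viewed, about 8 in all and at most 12, crops included, and the job is handed in when it is done.

Besides the shell and the picture viewer there is one more tool, called after "Emit:" as name(argument=value, ...), one argument or row to a line, values as JSON. carry_out: Moves the arm, as the interface text tells. Its arguments: {"type":"object","properties":{"deltas":{"type":"array"},"newtons":{"type":"number"}},"required":["deltas"]}

```bash
mkdir -p pics
python3 - <<'E'
from rig import ctrl, viewer
import cv2,numpy as np
s=ctrl.sense();print(s)
for n in("top","scene"):
    im=viewer.capture(n);cv2.imwrite(f"pics/{n}0.png",im[:,:,::-1]);print(n,viewer.calibration(n))
print(viewer.calibration("wrist"))
a=cv2.imread("pics/top0.png");b=cv2.imread("pics/scene0.png")
cv2.imwrite("pics/a.png",cv2.resize(a,(800,600),interpolation=cv2.INTER_CUBIC))
cv2.imwrite("pics/b.png",cv2.resize(b,(800,600),interpolation=cv2.INTER_CUBIC))
E
```

```text
{'time_s': 0.0, 'joints': array([-1.54641114e+00,  3.13454345e-01,  1.49846617e+00,  2.22875094e-05,
        1.33100568e+00, -2.23394593e-01]), 'dq': array([ 6.47510168e-04,  3.13044649e-04,  1.71500514e-03,  6.46529706e-04,
       -7.63163722e-05, -2.34648442e-04]), 'tau': array([-2.79606156e-04, -4.12271976e+01, -2.59740186e+01, -2.07291641e-04,
        4.17282747e-03,  1.02894086e-05]), 'eef_pos': array([ 128.74713256, -508.69224456,  230.72190821]), 'ee_rot': array([ 0.08690919,  0.70174166,  0.08784596, -0.70163276]), 'force': array([-0.59687477, -0.50152041,  0.37228029]), 'wrist_torque': array([ 0.01619386,  0.03633827, -0.02795699]), 'grip_width': 0.9966684084324509}
top {'fx': 415.8346224470429, 'fy': 415.8346224470429, 'cx': 251.16873128113863, 'cy': 188.34611271135134, 'xyz': array([ 508.83625953,  -67.25024349, 1503.63027512]), 'attitude': array([-0.03168333,  0.71117734, -0.70204558,  0.01884053])}
scene {'fx': 419.8583265697234, 'fy': 419.8583265697234, 'cx': 253.7556282027773, 'cy': 183.80281222969649, 'xyz': array([1078.23677403, -683.00550754,  902.51138077]), 'attitude': array([-0.3563368 ,  0.88313125,  0.27920208, -0.12308326])}
{'fx': 297.3186396354542, 'fy': 297.3186396354542, 'cx': 258.52016000613816, 'cy': 196.7945431616534, 'T_tool_cam': array([[ 7.56697843e-04, -2.89222985e-01,  9.57261454e-01,
        -1.41917912e+02],
       [ 9.99999713e-01,  2.49550615e-04, -7.15083479e-04,
        -1.94067218e-01],
       [-3.20666062e-05,  9.57261721e-01,  2.89223091e-01,
        -7.43623084e+01],
       [ 0.00000000e+00,  0.00000000e+00,  0.00000000e+00,
         1.00000000e+00]])}
```

View pics/a.png

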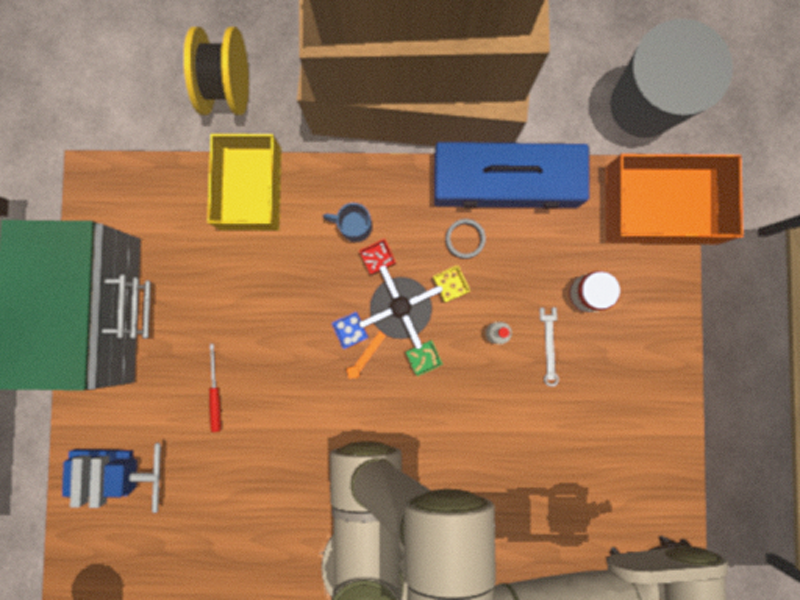

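View pics/b.png

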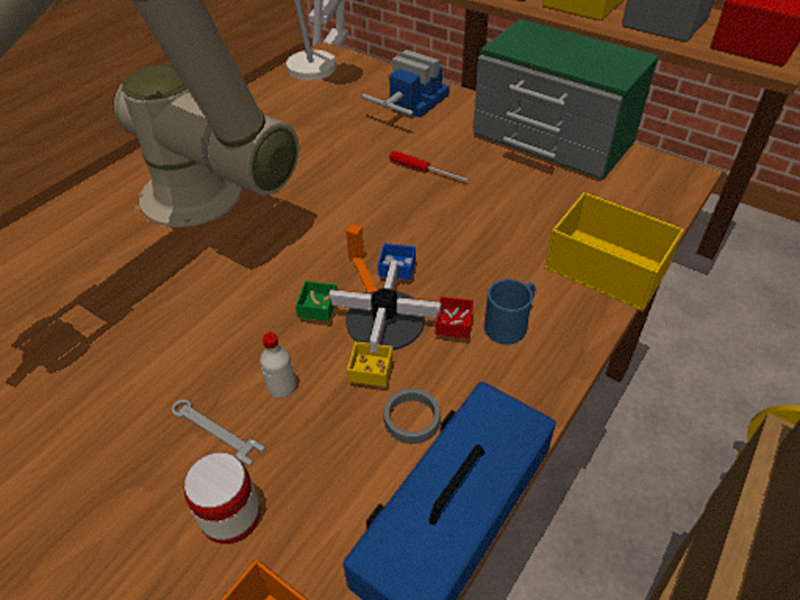

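The top view (shown at 800 px) has the hub at (400,307), yellow tray at (451,284), red at (378,258), blue at (350,329) and green at (423,356). The pointer head is at (352,374). Next I'll measure these.

```bash
cat > h.py <<'E'
import cv2,numpy as np
from rig import ctrl,viewer
from scipy.spatial.transform import Rotation as R
def rot(q): return R.from_quat(np.r_[q[1:],q[0]]).as_matrix()
def ray(c,u,v,z):
    d=rot(c["attitude"])@[(u-c["cx"])/c["fx"],(v-c["cy"])/c["fy"],1]
    p=c["xyz"];return (p+d*(z-p[2])/d[2])[:2]
def proj(c,p):
    q=rot(c["attitude"]).T@(np.array(p)-c["xyz"]);return np.array([c["cx"]+c["fx"]*q[0]/q[2],c["cy"]+c["fy"]*q[1]/q[2]])
# hue lo,hi,min s,min v
COL=dict(yellow=(24,34,120,100),red=(-6,5,130,70),blue=(105,122,130,60),green=(55,75,120,50),orange=(9,20,190,150))
def blob(im,name,win):
    h=cv2.cvtColor(im,cv2.COLOR_RGB2HSV).astype(int);lo,hi,s,v=COL[name]
    H=np.where(h[...,0]>170,h[...,0]-180,h[...,0])
    m=((H>=lo)&(H<=hi)&(h[...,1]>=s)&(h[...,2]>=v)).astype(np.uint8)
    k=np.zeros_like(m);x0,y0,x1,y1=win;k[y0:y1,x0:x1]=1;m*=k
    cs,_=cv2.findContours(m,cv2.RETR_EXTERNAL,cv2.CHAIN_APPROX_NONE)
    c=max(cs,key=cv2.contourArea);return c,cv2.minAreaRect(cv2.convexHull(c))
E
python3 - <<'E'
from h import *
im=cv2.imread("pics/top0.png")[:,:,::-1].copy();c=viewer.calibration("top");P={}
W=(205,145,310,245)
for n in("yellow","red","blue","green","orange"):
    k,r=blob(im,n,W);P[n]=ray(c,*r[0],48);print(n,np.round(r[0],1),np.round(r[1],1),P[n].round(1),cv2.contourArea(k))
    if n=="orange": print(k[:,0,:].tolist())
g=cv2.cvtColor(im,cv2.COLOR_RGB2GRAY);m=(g<38).astype(np.uint8);m[:, :235]=0;m[:,280:]=0;m[:180]=0;m[215:]=0
cs,_=cv2.findContours(m,0,1);k=max(cs,key=cv2.contourArea);r=cv2.minEnclosingCircle(k);print("hub",r,ray(c,*r[0],72))
ctr=sum(P[n] for n in("yellow","red","blue","green"))/4;print("ctr",ctr)
for n,o in(("yellow",180),("red",-90),("blue",0),("green",90)):
    d=P[n]-ctr;a=np.degrees(np.arctan2(d[1],d[0]));print(n,np.hypot(*d),"wheel yaw",(a-o)%360)
cr=im[150:260,195:320,::-1];cv2.imwrite("pics/c.png",cv2.resize(cr,None,fx=5,fy=5,interpolation=cv2.INTER_CUBIC))
# scene too
im=cv2.imread("pics/scene0.png")[:,:,::-1].copy();c=viewer.calibration("scene")
k,r=blob(im,"orange",(210,140,255,190));print("scene orange",cv2.boundingRect(k),r)
E
```

```text
yellow [288.4 181.3] [17.9 17.4] [ 639.3 -170.4] 245.5
red [241.2 164.1] [17.  18.2] [698.1  -3.7] 242.5
blue [219.2 214.3] [10.8  6. ] [520.6  70.4] 19.0
green [270.6 229.6] [15.3  8.7] [ 469.6 -109.8] 31.5
orange [234.3 228.2] [ 7.9 34.2] [472.8  16.8] 106.5
[[243, 213], [242, 214], [241, 215], [240, 216], [240, 217], [239, 218], [238, 219], [239, 220], [238, 221], [237, 221], [236, 222], [235, 223], [235, 224], [234, 225], [233, 226], [232, 227], [232, 228], [231, 229], [230, 230], [229, 231], [229, 232], [228, 233], [227, 234], [226, 235], [225, 235], [224, 235], [223, 235], [222, 236], [222, 237], [223, 238], [223, 239], [223, 240], [223, 241], [224, 241], [225, 240], [226, 241], [227, 241], [228, 241], [229, 240], [229, 239], [229, 238], [229, 237], [230, 236], [231, 235], [231, 234], [232, 233], [232, 232], [233, 231], [234, 230], [235, 229], [234, 228], [235, 227], [236, 227], [237, 226], [237, 225], [238, 224], [239, 223], [239, 222], [239, 221], [240, 220], [241, 219], [242, 218], [243, 217], [243, 216], [244, 215], [245, 215], [244, 214]]Traceback (most recent call last):
  File "<stdin>", line 8, in <module>
ValueError: max() iterable argument is empty
```

```bash
sed -i 's/blue=(105,122,130,60)/blue=(100,125,90,40)/;s/green=(55,75,120,50)/green=(48,80,90,35)/;s/^    cs,_=/    m=cv2.morphologyEx(m,cv2.MORPH_CLOSE,np.ones((5,5),np.uint8));cs,_=/' h.py
cat > m.py <<'E'
from h import *
def measure(im,hub=True):
    c=viewer.calibration("top");P={};W=(205,145,310,245)
    for n in("yellow","red","blue","green"):
        try:
            k,r=blob(im,n,W);P[n]=ray(c,*r[0],48);print(n,np.round(r[0],1),np.round(r[1],1),P[n].round(1),cv2.contourArea(k))
        except Exception as e: print(n,e)
    return c,P
E
python3 - <<'E'
from m import *
im=cv2.imread("pics/top0.png")[:,:,::-1].copy();c,P=measure(im)
g=cv2.cvtColor(im,cv2.COLOR_RGB2GRAY);print(g[188:206,246:268])
m=(g<g[190:204,249:264].min()+22).astype(np.uint8);m[:, :243]=0;m[:,270:]=0;m[:183]=0;m[210:]=0
cs,_=cv2.findContours(m,0,1);k=max(cs,key=cv2.contourArea);r=cv2.minEnclosingCircle(k);print("hub",r,ray(c,*r[0],72))
ctr=(P["yellow"]+P["blue"]+P["red"]+P["green"])/4;print("ctr",ctr)
for n,o in(("yellow",180),("red",-90),("blue",0),("green",90)):
    d=P[n]-ctr;a=np.degrees(np.arctan2(d[1],d[0]));print(n,np.hypot(*d),"wheel yaw",(a-o)%360)
cr=im[150:260,195:320,::-1];cv2.imwrite("pics/c.png",cv2.resize(cr,None,fx=5,fy=5,interpolation=cv2.INTER_CUBIC))
for uv in((243.5,216),(238.5,222),(232.,230.5)):print("strip",ray(c,*uv,4))
for uv in((226,238),):print("head",ray(c,*uv,78))
im=cv2.imread("pics/scene0.png")[:,:,::-1].copy();c=viewer.calibration("scene")
k,r=blob(im,"orange",(210,140,255,190));print("scene orange",cv2.boundingRect(k),r)
E
```

```text
yellow [288.4 181.3] [17.9 17.4] [ 639.3 -170.4] 270.0
red [241.2 164.1] [17.  18.2] [698.1  -3.7] 262.5
blue [223.6 211.1] [17.6 16.6] [531.8  55.4] 254.0
green [270.7 228.9] [16.2 17.7] [ 472.1 -110.1] 226.0
[[ 97  98  87  76 122 209 249 252 220 126  90  95  98 101 101 103 101  96
   95  97 103 109]
 [103 102  92  80  94 175 239 245 207 120  75  75  83  95  94 100  99  96
  108 138 164 174]
 [ 97  96  98  90  74 119 160 150 112  67  54  57  58  68  80  95 114 138
  173 217 241 245]
 [ 99  98 100  92  68  67  72  61  52  47  51  54  55  50  64  97 150 217
  244 247 248 249]
 [ 97  97 103  94  77  53  47  47  57  62  59  58  60  56  54 107 192 248
  250 248 245 235]
 [ 98 101  96  83  64  53  54  60  62  69  63  70  65  63  56  87 177 245
  245 237 216 166]
 [ 99  96  87  74  57  51  55  62  74  64  67  64  70  72  59  63 122 189
  202 159 130 104]
 [ 98  97  87  70  47  55  60  63  65  69  71  70  67  67  65  54  65 106
  120 100  93  97]
 [ 97  98  85  72  57  50  59  65  67  68  68  72  78  67  67  52  56  78
   96 101 103 102]
 [100 109 133 139  91  56  56  62  68  66  73  75  73
[... 692 characters left out ...]
[ 96  97  97  96  98  95  95 100 103  96  83  92 169 240 249 245 219 137
   97 101 102 104]]
hub ((255.1896514892578, 195.87930297851562), 7.123322486877441) [585.30535666 -54.74799497]
ctr [585.3320684  -57.20531821]
yellow 125.38501378751938 wheel yaw 115.47992513395513
red 124.84298723984081 wheel yaw 115.3994228197048
blue 124.65663047175683 wheel yaw 115.42773314387365
green 124.95968530003626 wheel yaw 115.06549666727764
strip [515.88356761 -13.00667889]
strip [494.10767407   4.66603358]
strip [463.34887661  27.55522263]
head [439.83688397  42.9383214 ]
scene orange (226, 165, 16, 22) ((234.54428100585938, 174.38687133789062), (24.049129486083984, 9.734170913696289), 66.37062072753906)
```

View pics/c.png

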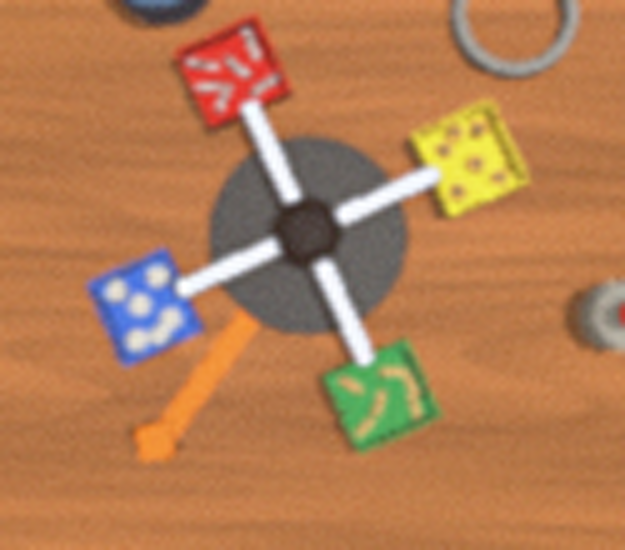

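Run:
```python
from m import *
im=cv2.imread("pics/top0.png")[:,:,::-1].copy();c=viewer.calibration("top")
# strip centreline, mask pixels between the disc and the post, on z=4
h=cv2.cvtColor(im,cv2.COLOR_RGB2HSV);m=(h[...,0]>=8)&(h[...,0]<=20)&(h[...,1]>190)&(h[...,2]>150)
v,u=np.nonzero(m);ok=(u>205)&(u<250)&(v>210)&(v<245);u,v=u[ok],v[ok]
C=np.array([585.3,-56.9]);Q=np.array([ray(c,a,b,4) for a,b in zip(u,v)])-C;r=np.hypot(*Q.T)
for lo,hi in((75,155),(80,120),(115,155)):
    s=(r>lo)&(r<hi);t=np.degrees(np.arctan2(Q[s,1],Q[s,0]));g=(t>135)&(t<156);l=cv2.fitLine(Q[s][g].astype(np.float32),2,0,.01,.01).ravel();print(lo,hi,s.sum(),t[g].mean(),"line dir",np.degrees(np.arctan2(l[1],l[0])),"offset at axis",np.cross(l[:2],-l[2:]) )
s=ctrl.sense();M=rot(s["ee_rot"]);y0=np.degrees(np.arctan2(M[1,1],M[0,1]));j=np.degrees(s["joints"]);print(M.round(3),"yaw y",y0)
cc=y0-j[0]+j[5]
for n,f in(("yellow",-64.6),("green",-154.6),("blue",115.4),("red",25.4)):
    a=np.radians(f);p=C+62*np.array([np.cos(a),np.sin(a)])+32*np.array([-np.sin(a),np.cos(a)])
    j1=np.degrees(np.arctan2(p[1],p[0]))
    print(n,p.round(1),"j6 outward",[(j1+cc-f-k+180)%360-180 for k in(0,-150)],"turn about x",(y0-f+180)%360-180, "tool shift",(M.T@(np.r_[p,100]-s["eef_pos"])).round(1))
```

```text
75 155 62 144.56929884302863 line dir -34.06646 offset at axis -2.6801758
80 120 28 144.26620742910686 line dir -31.969213 offset at axis -6.4876404
115 155 34 144.8284020430621 line dir -35.167072 offset at axis -0.009269714
[[-0.     0.245 -0.969]
 [ 0.001 -0.969 -0.245]
 [-1.    -0.001 -0.   ]] yaw y -75.80170866652692
yellow [640.8 -99.2] j6 outward [np.float64(55.801727390807486), np.float64(-154.1982726091925)] turn about x -11.20170866652694 tool shift [ 131.3 -271.3 -596.8]
green [ 543.  -112.4] j6 outward [np.float64(142.90532990034353), np.float64(-67.09467009965647)] turn about x 78.79829133347306 tool shift [ 131.3 -282.5 -498.8]
blue [529.8 -14.6] j6 outward [np.float64(-116.98065047469773), np.float64(33.01934952530229)] turn about x 168.79829133347306 tool shift [ 131.4 -380.5 -510. ]
red [627.6  -1.4] j6 outward [np.float64(-25.527797492922787), np.float64(124.47220250707721)] turn about x -101.20170866652691 tool shift [ 131.4 -369.3 -608. ]<stdin>:8: DeprecationWarning: Arrays of 2-dimensional vectors are deprecated. Use arrays of 3-dimensional vectors instead. (deprecated in NumPy 2.0)
```

Emit:
carry_out(
  deltas=[
    [1,12,-31,-51,-10,0,0],
    [1,24,-62,-102,-20,0,0],
    [1,36,-93,-153,-30,0,0],
    [1,48,-124,-204,-40,0,0],
    [1,60,-155,-255,-50,0,0],
  ],
  newtons=20,
)

```text
time_s: 0.72
eef_pos: [338.9, -294.6, 170.9]
ee_rot: [0.377, 0.598, 0.377, -0.598]
force: [1.4, -0.7, -0.1]
grip_width: 0.004
```

```bash
cat > g.py <<'E'
from h import *
import sys
# pose from commanded/measured; target: spoke angle f, radius r, tangential gap g (ccw side), height z
f,r,g,z=map(float,sys.argv[1:5]);C=np.array([585.3,-56.9])
s=ctrl.sense();M=rot(s["ee_rot"]);y0=np.degrees(np.arctan2(M[1,1],M[0,1]))
a=np.radians(f);p=C+r*np.array([np.cos(a),np.sin(a)])+g*np.array([-np.sin(a),np.cos(a)])
print("t",s["time_s"],"pos",s["eef_pos"].round(1),"yaw",y0.round(2),"j",s["joints"].round(2),"F",s["force"].round(1),"w",s["grip_width"].round(3))
print("target",p.round(1),"tool shift",(M.T@(np.r_[p,z]-s["eef_pos"])).round(1),"turn x",((y0-f+180)%360-180).round(2))
e=M.T@np.r_[C-s["eef_pos"][:2],0];print("axis in tool y,z",e[1:].round(1))
E
python3 g.py 25.4 62 32 150
```

```text
Traceback (most recent call last):
  File "g.py", line 7, in <module>
    print("t",s["time_s"],"pos",s["eef_pos"].round(1),"yaw",y0.round(2),"j",s["joints"].round(2),"F",s["force"].round(1),"w",s["grip_width"].round(3))
                                                                                                                             ^^^^^^^^^^^^^^^^^^^^^
AttributeError: 'float' object has no attribute 'round'
```

```bash
sed -i 's/s\["grip_width"\].round(3)/s["grip_width"]/' g.py; python3 g.py 25.4 62 32 150
```

```text
t 0.725 pos [ 338.9 -294.6  170.9] yaw -25.49 j [-0.98  0.21  1.8   0.    1.13 -0.53] F [ 1.4 -0.7 -0.1] w 0.0041913596145203335
target [627.6  -1.4] tool shift [  20.9  134.4 -388.9] turn x -50.89
axis in tool y,z [ 120.1 -320.6]
```

Emit:
carry_out(
  deltas=[
    [1,4,19,-55,-10.2,0,0],
    [1,8,38,-110,-20.4,0,0],
    [1,12,57,-165,-30.6,0,0],
    [1,16,76,-220,-40.8,0,0],
    [1,20,95,-275,-51,0,0],
  ],
)

```text
time_s: 1.35
eef_pos: [544.2, -88.3, 150.9]
ee_rot: [0.598, 0.377, 0.598, -0.377]
force: [0.1, 0.3, 1.0]
grip_width: -0.001
```

```bash
python3 g.py 25.4 62 34 110
```

```text
t 1.35 pos [544.2 -88.3 150.9] yaw 25.54 j [-0.37  0.44  1.53 -0.    1.17 -0.82] F [0.1 0.3 1. ] w -0.0008915840807059168
target [6.267e+02 4.000e-01] tool shift [ 40.9 112.7 -44.5] turn x 0.14
axis in tool y,z [ 50.6 -10.6]
```

Emit:
carry_out(
  deltas=[
    [1,10,38,-15,0,0,0],
    [1,20,76,-30,0,0,0],
    [1,40,112.7,-44.5,0,0,0],
    [1,40,112.7,-44.5,0,0,0],
    [1,40,112.7,-44.5,0,0,0],
  ],
)

```text
time_s: 1.98
eef_pos: [625.9, -2.1, 111.3]
ee_rot: [0.597, 0.379, 0.597, -0.379]
force: [0.2, -0.9, 0.3]
grip_width: -0.003
```

```bash
python3 g.py 25.4 62 34 32
python3 - <<'E'
from rig import viewer
import cv2
cv2.imwrite("pics/w1.png",cv2.resize(viewer.capture("wrist")[:,:,::-1],(700,525)))
E
```

```text
t 1.975 pos [625.9  -2.1 111.3] yaw 25.19 j [-0.19  0.64  1.32 -0.    1.18 -0.63] F [ 0.2 -0.9  0.3] w -0.0030311779502433067
target [6.267e+02 4.000e-01] tool shift [79.3  1.8 -1.9] turn x -0.21
axis in tool y,z [-60.1  32.3]
```

View pics/w1.png

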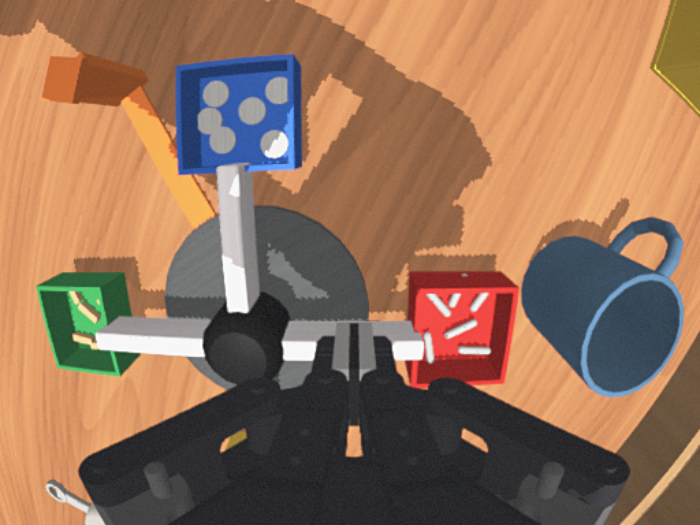

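The wrist view shows the shut fingertips at (350,340) beyond the ccw side of the red spoke, with the hub at (243,345) and the red tray at (463,330). The mug is off to the right and the space below is free. Next step is to descend.

Emit:
carry_out(
  deltas=[
    [1,20,1,-1,0,0,0],
    [1,40,2,-2,0,0,0],
    [1,60,2,-2,0,0,0],
    [1,73,2,-2,0,0,0],
    [1,73,2,-2,0,0,0],
  ],
)

```text
time_s: 2.65
eef_pos: [626.8, 0.5, 38.1]
ee_rot: [0.597, 0.379, 0.597, -0.379]
force: [1.1, 0.2, 0.3]
grip_width: 0.001
```

```bash
python3 g.py 25.4 62 17 38
python3 - <<'E'
import numpy as np
from scipy.spatial.transform import Rotation as R
for c in ((-62,17),):
  for d in (2,3):
    print([[round(float(v),1) for v in (np.r_[0,c]-R.from_euler('x',k*d,degrees=True).apply(np.r_[0,c]))[1:]]+[k*d] for k in range(1,6)])
E
```

```text
t 2.65 pos [6.268e+02 5.000e-01 3.810e+01] yaw 25.16 j [-0.19  0.73  1.37 -0.    1.04 -0.62] F [1.1 0.2 0.3] w 0.0007467030084799546
target [634.  -14.9] tool shift [ 0.1 -0.  17.1] turn x -0.24
axis in tool y,z [-61.9  34.3]
[[0.6, 2.2, 2], [1.0, 4.4, 4], [1.4, 6.6, 6], [1.8, 8.8, 8], [2.0, 11.0, 10]]
[[0.8, 3.3, 3], [1.4, 6.6, 6], [1.9, 9.9, 9], [2.2, 13.3, 12], [2.3, 16.6, 15]]
```

Emit:
carry_out(
  deltas=[
    [1,0,0,4,0,0,0],
    [1,0,0,8,0,0,0],
    [1,0,0,12,0,0,0],
    [1,0,0,15,0,0,0],
    [1,0,0,17,0,0,0],
  ],
)

```text
time_s: 3.28
eef_pos: [634.4, -14.5, 38.3]
ee_rot: [0.597, 0.379, 0.597, -0.379]
force: [-1.3, 2.0, 1.5]
grip_width: -0.0
```

Emit:
carry_out(
  deltas=[
    [1,0,0.8,3.3,3,0,0],
    [1,0,1.4,6.6,6,0,0],
    [1,0,1.9,9.9,9,0,0],
    [1,0,2.2,13.3,12,0,0],
    [1,0,2.3,16.6,15,0,0],
  ],
)

```text
time_s: 3.9
eef_pos: [643.5, -28.0, 38.3]
ee_rot: [0.542, 0.454, 0.542, -0.454]
force: [-1.0, 1.7, 0.5]
grip_width: 0.0
```

```bash
python3 g.py 10.2 62 17 38
python3 - <<'E'
from m import *
im=viewer.capture("top");c,P=measure(im);C=[585.3,-56.9]
for n in P:
    d=P[n]-C;print(n,np.hypot(*d),np.degrees(np.arctan2(d[1],d[0])))
cv2.imwrite("pics/t2.png",cv2.resize(im[120:270,170:340,::-1],None,fx=4,fy=4,interpolation=2))
E
```

```text
t 3.9 pos [643.5 -28.   38.3] yaw 10.11 j [-0.23  0.76  1.31  0.    1.07 -0.4 ] F [-1.   1.7  0.5] w 7.832824782257443e-05
target [643.3 -29.2] tool shift [ 0.3 -0.4  1.1] turn x -0.09
axis in tool y,z [-62.4  18.2]
yellow [291.2 189.8] [17.9 17.5] [ 609.6 -180.5] 269.5
red [250.3 154.1] [14.4  5.8] [734.  -35.3] 45.0
blue [227.  147.5] [ 5. 16.] [756.7  47.4] 61.5
green [262.2 231.4] [16.3 17.8] [463.1 -80.6] 257.0
yellow 125.97742545972667 -78.88502370080101
red 150.29615900759237 8.274946388461215
blue 200.66907304826262 31.319494021230426
green 124.46362614862703 -169.00129640545308
```

View pics/t2.png

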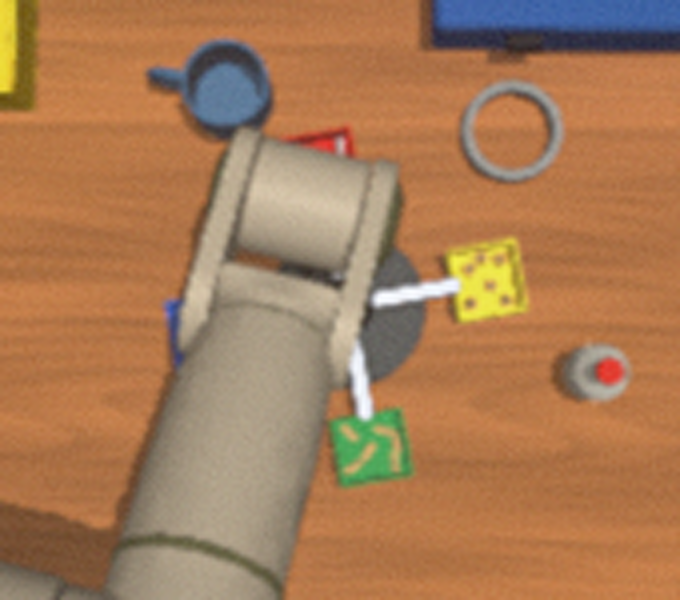

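The wheel follows: yellow moved from -64.6° to -78.9°, with about 2 N. Continuing with the same arc.

Emit:
carry_out(
  deltas=[
    [1,0,0.8,3.3,3,0,0],
    [1,0,1.4,6.6,6,0,0],
    [1,0,1.9,9.9,9,0,0],
    [1,0,2.2,13.3,12,0,0],
    [1,0,2.3,16.6,15,0,0],
  ],
)

```text
time_s: 4.58
eef_pos: [648.9, -44.0, 38.3]
ee_rot: [0.478, 0.521, 0.479, -0.52]
force: [1.0, 2.3, 1.7]
grip_width: -0.001
```

Emit:
carry_out(
  deltas=[
    [1,0,0.8,3.3,3,0,0],
    [1,0,1.4,6.6,6,0,0],
    [1,0,1.9,9.9,9,0,0],
    [1,0,2.2,13.3,12,0,0],
    [1,0,2.3,16.6,15,0,0],
  ],
)

```text
time_s: 5.2
eef_pos: [650.1, -60.8, 38.4]
ee_rot: [0.407, 0.579, 0.406, -0.578]
force: [3.1, 2.6, -0.4]
grip_width: -0.001
```

Emit:
carry_out(
  deltas=[
    [1,0,0.8,3.3,3,0,0],
    [1,0,1.4,6.6,6,0,0],
    [1,0,1.9,9.9,9,0,0],
    [1,0,2.2,13.3,12,0,0],
    [1,0,2.3,16.6,15,0,0],
  ],
)

```text
time_s: 5.82
eef_pos: [646.8, -77.4, 38.5]
ee_rot: [0.328, 0.627, 0.327, -0.626]
force: [2.3, 1.1, -0.4]
grip_width: -0.001
```

```bash
python3 g.py -34.8 62 17 38
```

```text
t 5.825 pos [646.8 -77.4  38.5] yaw -34.85 j [-0.3   0.78  1.28  0.    1.08  0.31] F [ 2.3  1.1 -0.4] w -0.0005153901814867357
target [645.9 -78.3] tool shift [ 0.5 -0.2  1.2] turn x -0.05
axis in tool y,z [-62.2  18.3]
```

Emit:
carry_out(
  deltas=[
    [1,0,0.8,3.3,3,0,0],
    [1,0,1.4,6.6,6,0,0],
    [1,0,1.9,9.9,9,0,0],
    [1,0,2.2,13.3,12,0,0],
    [1,0,2.3,16.6,15,0,0],
  ],
)

```text
time_s: 6.45
eef_pos: [639.3, -92.6, 38.6]
ee_rot: [0.243, 0.665, 0.242, -0.664]
force: [2.9, -0.8, -0.3]
grip_width: -0.007
```

Emit:
carry_out(
  deltas=[
    [1,0,0.8,3.3,3,0,0],
    [1,0,1.4,6.6,6,0,0],
    [1,0,1.9,9.9,9,0,0],
    [1,0,2.2,13.3,12,0,0],
    [1,0,2.3,16.6,15,0,0],
  ],
)

```text
time_s: 7.08
eef_pos: [628.1, -105.3, 38.7]
ee_rot: [0.154, 0.691, 0.154, -0.689]
force: [3.2, 0.6, -0.5]
grip_width: 0.002
```

Emit:
carry_out(
  deltas=[
    [1,0,0.8,3.3,3,0,0],
    [1,0,1.4,6.6,6,0,0],
    [1,0,1.9,9.9,9,0,0],
    [1,0,2.2,13.3,12,0,0],
    [1,0,2.3,16.6,15,0,0],
  ],
)

```text
time_s: 7.7
eef_pos: [614.1, -114.6, 38.7]
ee_rot: [0.063, 0.705, 0.062, -0.704]
force: [3.2, -1.6, -0.3]
grip_width: -0.001
```

Emit:
carry_out(
  deltas=[
    [1,0,0.8,3.3,3,0,0],
    [1,0,1.4,6.6,6,0,0],
    [1,0,1.9,9.9,9,0,0],
    [1,0,2.2,13.3,12,0,0],
    [1,0,2.3,16.6,15,0,0],
  ],
)

```text
time_s: 8.32
eef_pos: [598.1, -120.0, 38.8]
ee_rot: [-0.029, 0.707, -0.03, -0.706]
force: [2.6, -2.3, 0.6]
grip_width: -0.005
```

```bash
python3 g.py -94.8 62 17 38
python3 - <<'E'
from m import *
im=viewer.capture("top")
w=viewer.capture("wrist");s=viewer.capture("scene")
cv2.imwrite("pics/t3.png",np.hstack([cv2.resize(w[:,:,::-1],(400,300)),cv2.resize(s[90:240,130:330,::-1],(400,300))]))
E
```

```text
t 8.325 pos [ 598.1 -120.    38.8] yaw -94.85 j [-0.39  0.7   1.43 -0.    1.01  1.27] F [ 2.6 -2.3  0.6] w -0.005386879147871642
target [ 597.1 -120.1] tool shift [0.8 0.2 1. ] turn x -0.05
axis in tool y,z [-61.7  18.1]
```

View pics/t3.png

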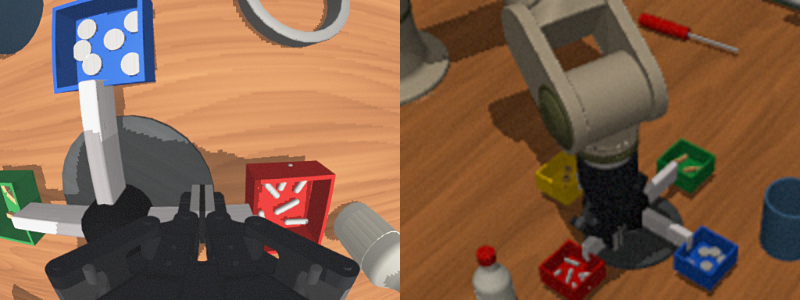

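The wrist view shows the finger behind the red spoke. The red tray is at (290,200), and the glue bottle stands clear at (375,240). Continuing.

Emit:
carry_out(
  deltas=[
    [1,0,0.8,3.3,3,0,0],
    [1,0,1.4,6.6,6,0,0],
    [1,0,1.9,9.9,9,0,0],
    [1,0,2.2,13.3,12,0,0],
    [1,0,2.3,16.6,15,0,0],
  ],
)

```text
time_s: 9.1
eef_pos: [581.1, -120.6, 38.6]
ee_rot: [-0.121, 0.697, -0.122, -0.696]
force: [2.3, -2.8, 0.5]
grip_width: 0.002
```

Emit:
carry_out(
  deltas=[
    [1,0,0.6,2.2,2,0,0],
    [1,0,1,4.4,4,0,0],
    [1,0,1.4,6.6,6,0,0],
    [1,0,1.8,8.8,8,0,0],
    [1,0,2,11,10,0,0],
  ],
)

```text
time_s: 9.72
eef_pos: [569.5, -118.3, 38.3]
ee_rot: [-0.183, 0.683, -0.183, -0.683]
force: [1.2, -2.2, 1.1]
grip_width: -0.0
```

```bash
python3 g.py -119.8 62 17 38
python3 - <<'E'
from m import *
im=viewer.capture("top");c,P=measure(im);C=[585.3,-56.9]
for n in P:
    d=P[n]-C;print(n,np.hypot(*d),np.degrees(np.arctan2(d[1],d[0])))
s=viewer.capture("scene")
cv2.imwrite("pics/t4.png",np.hstack([cv2.resize(im[120:270,150:350,::-1],(400,300)),cv2.resize(s[90:240,130:330,::-1],(400,300))]))
E
```

```text
t 9.725 pos [ 569.5 -118.3   38.3] yaw -119.92 j [-0.41  0.65  1.53 -0.    0.97  1.69] F [ 1.2 -2.2  1.1] w -0.0004539280871877167
target [ 569.2 -119.2] tool shift [ 0.3  0.9 -0.2] turn x -0.12
axis in tool y,z [-61.1  17. ]
yellow [230.6 224.2] [ 3.2 13.9] [486.5  30. ] 15.0
red [293.6 217.3] [ 2.2 17. ] [ 513.5 -189.4] 13.0
blue [273.3 165.2] [17.4 17. ] [ 695.4 -116.9] 249.5
green [225.  178.9] [16.1 17.5] [644.9  52.4] 244.0
yellow 131.59809472495223 138.65364107704042
red 150.69842620730074 -118.45027412864674
blue 125.37460955505077 -28.580242039516616
green 124.47482712650958 61.38246858514069
```

View pics/t4.png

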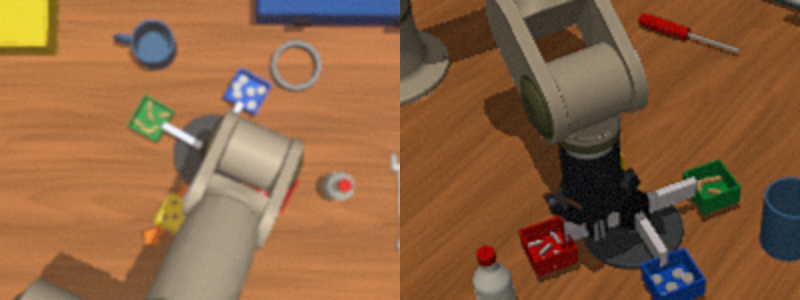

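Green is at 61.4° and blue at -28.6°, which puts yellow near 151.4° with the pointer around 145°. I'll nudge by 4°, then back off, lift and look from above.

Emit:
carry_out(
  deltas=[
    [1,0,0.2,0.9,0.8,0,0],
    [1,0,0.4,1.7,1.6,0,0],
    [1,0,0.6,2.6,2.4,0,0],
    [1,0,0.8,3.4,3.2,0,0],
    [1,0,1,4.3,4,0,0],
  ],
)

```text
time_s: 10.45
eef_pos: [565.4, -117.0, 38.2]
ee_rot: [0.206, -0.676, 0.206, 0.677]
force: [2.3, -1.2, 0.2]
grip_width: 0.0
```

Emit:
carry_out(
  deltas=[
    [1,0,0,0,0,0,0],
    [1,0,0,-3,0,0,0],
    [1,0,0,-8,0,0,0],
    [1,0,0,-14,0,0,0],
    [1,0,0,-17,0,0,0],
  ],
)

```text
time_s: 11.08
eef_pos: [579.9, -126.8, 38.2]
ee_rot: [0.206, -0.677, 0.206, 0.677]
force: [0.2, 0.5, 0.1]
grip_width: -0.003
```

Emit:
carry_out(
  deltas=[
    [1,-20,0,0,0,0,0],
    [1,-60,0,0,0,0,0],
    [1,-110,0,0,0,0,0],
    [1,-160,0,0,0,0,0],
    [1,-200,0,0,0,0,0],
  ],
)

```text
time_s: 11.7
eef_pos: [579.7, -126.5, 240.6]
ee_rot: [-0.205, 0.677, -0.206, -0.676]
force: [-0.5, -0.3, 0.1]
grip_width: -0.003
```

```bash
python3 g.py -123.8 62 34 38
python3 - <<'E'
from m import *
im=viewer.capture("top");c,P=measure(im);C=[585.3,-56.9]
for n in P:
    d=P[n]-C;print(n,np.hypot(*d),np.degrees(np.arctan2(d[1],d[0])))
w=viewer.capture("wrist")
cv2.imwrite("pics/w5raw.png",w[:,:,::-1]);cv2.imwrite("pics/w5.png",cv2.resize(w[:,:,::-1],(768,576)))
E
```

```text
t 11.7 pos [ 579.7 -126.5  240.6] yaw -123.8 j [-0.41  0.46  1.26  0.    1.42  1.75] F [-0.5 -0.3  0.1] w -0.003000791687640214
target [ 579.1 -127.3] tool shift [202.6   1.1   0.4] turn x 0.0
axis in tool y,z [-61.   34.1]
yellow [226.  228.5] [1. 2.] [471.3  45.8] 1.5
red [283.4 216. ] [13.3 15.6] [ 517.5 -153.9] 149.0
blue [278.3 161.9] [17.4  6.7] [ 707.4 -134.4] 69.0
green [226.5 176.8] [16.1 17.5] [652.5  47.5] 247.0
yellow 153.44404797087392 137.96355390734215
red 118.3548403460151 -124.94608003577939
blue 144.63727380366245 -32.39248534951774
green 124.14636455424966 57.207219828851365
```

View pics/w5.png

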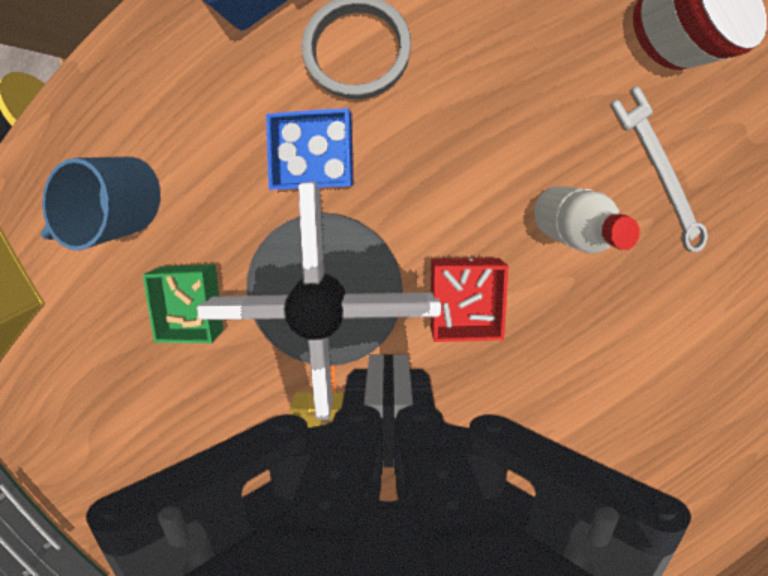

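Yellow is near 147.2°. I'll bring the wrist camera over the pointer for a direct comparison.

Emit:
carry_out(
  deltas=[
    [1,0,-15,48,0,0,0],
    [1,0,-30,96,0,0,0],
    [1,0,-45,144,0,0,0],
    [1,0,-60,190,0,0,0],
    [1,0,-60,190,0,0,0],
  ],
)

```text
time_s: 12.42
eef_pos: [453.6, 30.9, 238.2]
ee_rot: [0.205, -0.677, 0.205, 0.677]
force: [-0.1, -0.1, 0.5]
grip_width: 0.001
```

```bash
python3 g.py -123.8 62 34 38
python3 - <<'E'
from m import *
s=ctrl.sense();w=viewer.capture("wrist");print(s["eef_pos"],s["ee_rot"],s["dq"].round(3))
cv2.imwrite("pics/w6raw.png",w[:,:,::-1]);cv2.imwrite("pics/w6.png",cv2.resize(w[:,:,::-1],(768,576)))
E
```

```text
t 12.425 pos [453.6  30.9 238.2] yaw -123.64 j [-0.19  0.15  1.68  0.    1.31  1.97] F [-0.1 -0.1  0.5] w 0.0011453343453981086
target [ 579.1 -127.3] tool shift [ 200.    62.2 -192.3] turn x 0.16
axis in tool y,z [ 1.000e-01 -1.583e+02]
[453.585762    30.89522324 238.15649814] [ 0.20466349 -0.67662543  0.20454135  0.67709211] [-0.05   0.046 -0.059 -0.01  -0.007 -0.024]
```

View pics/w6.png

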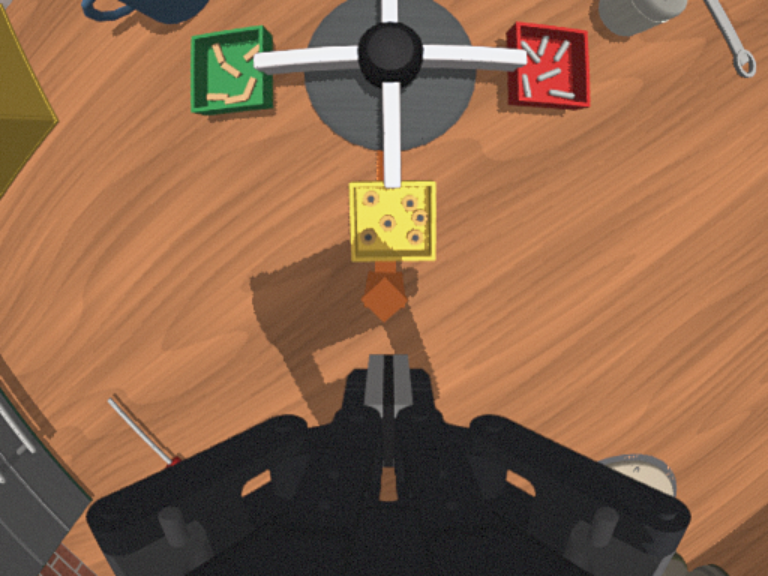

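The view shows the hub at (390,53), yellow tray at (392,220) and pointer head at (385,300), so the tray is still slightly short. I'll measure by casting fisheye rays.

```bash
cat > wr.py <<'E'
from h import *
def wray(s,u,v,z):
    c=viewer.calibration("wrist");a=np.array([u-c["cx"],v-c["cy"]]);r=np.hypot(*a);t=r/c["fx"]
    d=np.r_[a/r*np.sin(t),np.cos(t)];T=c["T_tool_cam"];M=rot(s["ee_rot"]);d=M@T[:3,:3]@d;p=M@T[:3,3]+s["eef_pos"]
    return (p+d*(z-p[2])/d[2])[:2]
ang=lambda d:np.degrees(np.arctan2(d[1],d[0]))
def meas(im,s):
    H=cv2.cvtColor(im,cv2.COLOR_RGB2HSV).astype(int);h,S,V=H[...,0],H[...,1],H[...,2]
    def big(m,w):
        m=m.astype(np.uint8);k=np.zeros_like(m);k[w[1]:w[3],w[0]:w[2]]=1
        m=cv2.morphologyEx(m*k,cv2.MORPH_CLOSE,np.ones((5,5),np.uint8));return max(cv2.findContours(m,0,1)[0],key=cv2.contourArea)
    hub=big(V<75,(225,0,295,62));e=cv2.minEnclosingCircle(hub);C=wray(s,*e[0],72)
    y=big((h>=24)&(h<=34)&(S>110)&(V>60),(220,110,300,180));yr=cv2.minAreaRect(cv2.convexHull(y));Y=wray(s,*yr[0],48)
    b=cv2.boxPoints(yr);B=np.array([wray(s,*q,48) for q in b])
    o=big((h>=5)&(h<=16)&(S>190)&(V>130),(235,172,280,218));om=cv2.minAreaRect(cv2.convexHull(o))
    print("hub",np.round(e,1) if 0 else e,C.round(1));print("yel",yr,Y.round(1),"sides",np.linalg.norm(B-np.roll(B,1,0),axis=1).round(1))
    print("ori",om);x=o[:,0,:];print("ori ext L,R,T,B",x[x[:,0].argmin()],x[x[:,0].argmax()],x[x[:,1].argmin()],x[x[:,1].argmax()])
    return C,Y,B,o
E
python3 - <<'E'
from wr import *
s=ctrl.sense();s["eef_pos"]=np.array([453.586,30.895,238.156]);s["ee_rot"]=np.array([.20466,-.67663,.20454,.67709])
im=cv2.imread("pics/w6raw.png")[:,:,::-1].copy();C,Y,B,o=meas(im,s)
print("yellow r,ang",np.hypot(*(Y-C)),ang(Y-C))
cr=im[165:225,225:300,::-1];cv2.imwrite("pics/o.png",cv2.resize(cr,None,fx=8,fy=8,interpolation=2))
E
```

```text
hub ((259.08087158203125, 36.54043960571289), 37.42342758178711) [579.3 -52.5]
yel ((261.5, 147.0), (52.0, 57.0), 90.0) [478.5  11.3] sides [59.3 63.2 59.4 65.3]
ori ((256.0000305175781, 199.50001525878906), (21.92030906677246, 21.92030906677246), 45.0)
ori ext L,R,T,B [241 199] [270 199] [256 186] [256 213]
yellow r,ang 119.28505661194129 147.6809188823827
```

View pics/o.png

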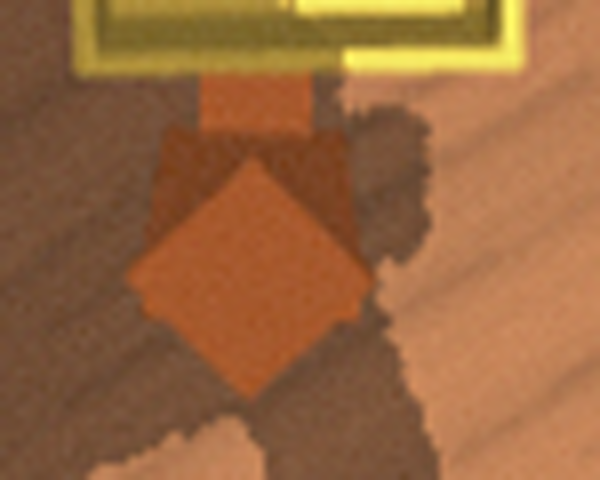

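Run:
```python
from wr import *
s=ctrl.sense();s["eef_pos"]=np.array([453.586,30.895,238.156]);s["ee_rot"]=np.array([.20466,-.67663,.20454,.67709])
im=cv2.imread("pics/w6raw.png")[:,:,::-1].copy()
V=im.max(2);m=np.zeros(V.shape,np.uint8);m[8:62,232:288]=(V[8:62,232:288]<45);m=cv2.morphologyEx(m,cv2.MORPH_OPEN,np.ones((7,7),np.uint8))
k=max(cv2.findContours(m,0,1)[0],key=cv2.contourArea);e=cv2.minEnclosingCircle(k);print("hub",e)
C=wray(s,260,35,72);Ch=wray(s,*e[0],72);C0=np.array([585.3,-56.9]);print(C,Ch)
Y=wray(s,261.5,147,48);T=wray(s,256.1,184.5,78);K=wray(s,256.0,214.6,78);L=wray(s,240.6,199.5,78);Rr=wray(s,271.5,199.8,78);S=wray(s,257,177.4,4)
fl,fr=wray(s,234.5,174,48),wray(s,290.5,173.5,48)
print("L-R",np.hypot(*(L-Rr)),"tip-back",np.hypot(*(T-K)), "headdir",ang(K-T),"front wall",np.hypot(*(fl-fr)))
Hc=(T+K+L+Rr)/4;F=(fl+fr)/2
for n,c in(("img",C),("hubfit",Ch),("top",C0)):
    print(n,{a:(round(float(np.hypot(*(p-c))),1),round(float(ang(p-c)),2)) for a,p in dict(Y=Y,front=F,tip=T,head=Hc,strip=S).items()})
```

```text
hub ((259.5, 42.5), 20.012596130371094)
[580.2263679 -54.1988462] [573.66263054 -49.21932167]
L-R 32.93614774209549 tip-back 33.629261945985185 headdir 146.0409594490612 front wall 64.17750735884766
img {'Y': (121.0, 147.22), 'front': (151.7, 147.51), 'tip': (156.7, 144.89), 'head': (173.5, 145.0), 'strip': (166.4, 145.14)}
hubfit {'Y': (112.8, 147.54), 'front': (143.5, 147.78), 'tip': (148.5, 145.0), 'head': (165.2, 145.11), 'strip': (158.1, 145.26)}
top {'Y': (126.7, 147.43), 'front': (157.4, 147.68), 'tip': (162.4, 145.14), 'head': (179.2, 145.22), 'strip': (172.1, 145.37)}
```

The tray is about 2.3° (6 mm at its front) short. The front is at 147.6° and the pointer tip and head at 145.1°, and the head's size checks out. I'll retrace to the spoke and nudge.

Emit:
carry_out(
  deltas=[
    [1,0,15,-48,0,0,0],
    [1,0,30,-96,0,0,0],
    [1,0,45,-144,0,0,0],
    [1,0,60,-190,0,0,0],
    [1,0,60,-190,0,0,0],
  ],
)

```text
time_s: 13.1
eef_pos: [580.6, -130.0, 236.2]
ee_rot: [0.207, -0.675, 0.207, 0.677]
force: [-0.5, 0.6, -1.4]
grip_width: 0.002
```

Emit:
carry_out(
  deltas=[
    [1,50,0,0,0,0,0],
    [1,100,0,0,0,0,0],
    [1,150,0,0,0,0,0],
    [1,190,0,0,0,0,0],
    [1,200,0,0,0,0,0],
  ],
)

```text
time_s: 13.72
eef_pos: [578.2, -126.1, 35.9]
ee_rot: [0.206, -0.675, 0.205, 0.678]
force: [1.1, -0.3, 0.8]
grip_width: 0.002
```

Emit:
carry_out(
  deltas=[
    [1,0,0,6,0,0,0],
    [1,0,0,11,0,0,0],
    [1,0,0,14,0,0,0],
    [1,0,0,16,0,0,0],
    [1,0,0,17,0,0,0],
  ],
)

```text
time_s: 14.35
eef_pos: [565.5, -117.0, 38.6]
ee_rot: [-0.206, 0.677, -0.206, -0.676]
force: [-0.8, 0.4, 0.0]
grip_width: 0.003
```

Emit:
carry_out(
  deltas=[
    [1,0,0.2,0.6,0.6,0,0],
    [1,0,0.4,1.3,1.2,0,0],
    [1,0,0.6,1.9,1.8,0,0],
    [1,0,0.7,2.6,2.4,0,0],
    [1,0,0.7,2.6,2.4,0,0],
  ],
)

```text
time_s: 14.98
eef_pos: [563.0, -116.3, 38.4]
ee_rot: [-0.22, 0.672, -0.22, -0.672]
force: [1.2, -0.7, 2.2]
grip_width: -0.003
```

Emit:
carry_out(
  deltas=[
    [1,0,0,0,0,0,0],
    [1,0,0,-3,0,0,0],
    [1,0,0,-8,0,0,0],
    [1,0,0,-14,0,0,0],
    [1,0,0,-17,0,0,0],
  ],
)

```text
time_s: 15.6
eef_pos: [576.9, -126.5, 38.1]
ee_rot: [0.22, -0.672, 0.22, 0.672]
force: [0.3, -0.7, 1.0]
grip_width: 0.001
```

Emit:
carry_out(
  deltas=[
    [1,-20,0,0,0,0,0],
    [1,-60,0,0,0,0,0],
    [1,-110,0,0,0,0,0],
    [1,-160,0,0,0,0,0],
    [1,-200,0,0,0,0,0],
  ],
)

```text
time_s: 16.23
eef_pos: [576.7, -126.3, 240.5]
ee_rot: [-0.22, 0.673, -0.22, -0.672]
force: [-0.5, -0.3, -0.6]
grip_width: 0.003
```

Emit:
carry_out(
  deltas=[
    [1,0,-15,48,0,0,0],
    [1,0,-30,96,0,0,0],
    [1,0,-45,144,0,0,0],
    [1,0,-60,190,0,0,0],
    [1,0,-60,190,0,0,0],
  ],
)

```text
time_s: 16.85
eef_pos: [457.5, 36.3, 238.8]
ee_rot: [-0.219, 0.673, -0.219, -0.672]
force: [1.4, -0.2, 0.9]
grip_width: 0.003
```

Run:
```python
from wr import *
viewer.capture("top");viewer.capture("top")
s=ctrl.sense();w=viewer.capture("wrist");print(s["time_s"],s["eef_pos"],s["ee_rot"])
cv2.imwrite("pics/w7raw.png",w[:,:,::-1]);np.savez("pics/w7.npz",p=s["eef_pos"],q=s["ee_rot"])
C,Y,B,o=meas(w,s);C0=np.array([585.3,-56.9]);print(ang(Y-C0),np.hypot(*(Y-C0)))
cv2.imwrite("pics/o7.png",cv2.resize(w[105:225,215:305,::-1],None,fx=5,fy=5,interpolation=2))
```

```text
16.95 [459.03743578  34.28483202 238.56785628] [-0.21948728  0.67243518 -0.21954274 -0.67190569]
hub ((259.0102844238281, 37.10448455810547), 38.431175231933594) [580.8 -54.3]
yel ((260.5, 149.0), (52.0, 57.0), 90.0) [482.1  15.8] sides [59.5 63.4 59.6 65.5]
ori ((260.0959167480469, 195.58905029296875), (37.687255859375, 26.68538475036621), 69.44395446777344)
ori ext L,R,T,B [249 204] [276 201] [267 176] [262 215]
144.85394396502224 126.24699603283518
```

View pics/o7.png

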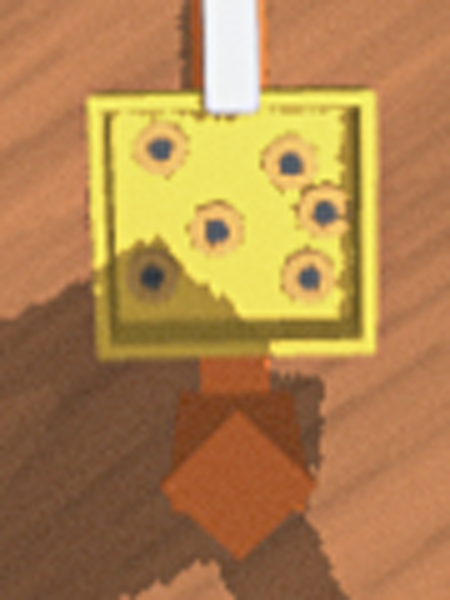

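Run:
```python
from wr import *
z=np.load("pics/w7.npz");s=dict(eef_pos=z["p"],ee_rot=z["q"])
f=lambda x,y,h:wray(s,215+x/5-.4,105+y/5-.4,h);C=np.array([585.3,-56.9])
T,K,L,Rr=f(238,412,78),f(240,558,78),f(163,487,78),f(315,485,78);F=(f(97,358,48)+f(378,355,48))/2;I=(f(87,95,48)+f(377,92,48))/2
for n,p in dict(tip=T,head=(T+K+L+Rr)/4,strip=f(235,375,4),front=F,inner=I,spokeend=f(232,112,60),centre=(F+I)/2).items():print(n,np.hypot(*(p-C)).round(1),ang(p-C).round(2))
print("tray dir",ang(F-I),"head dir",ang(K-T))
```

```text
tip 162.5 145.22
head 178.9 145.18
strip 172.3 145.15
front 157.3 145.34
inner 97.0 145.48
spokeend 100.7 145.37
centre 127.2 145.4
tray dir 145.12408687439788 head dir 144.8018858434984
```

Tray front is at 145.3° and the pointer at 145.2°, so they agree. I'll take the hand further away and hand in.

Emit:
carry_out(
  deltas=[
    [1,-20,15,0,0,0,0],
    [1,-40,40,0,0,0,0],
    [1,-60,70,0,0,0,0],
    [1,-80,90,0,0,0,0],
    [1,-80,90,0,0,0,0],
  ],
)

```text
time_s: 17.62
eef_pos: [406.1, -39.8, 319.2]
ee_rot: [-0.221, 0.673, -0.221, -0.671]
force: [0.8, 0.4, -0.7]
grip_width: 0.003
```

Emit:
carry_out(
  deltas=[
    [1,0,0,0,0,0,0],
    [1,0,0,0,0,0,0],
    [1,0,0,0,0,0,0],
    [1,0,0,0,0,0,0],
    [1,0,0,0,0,0,0],
  ],
)

```text
time_s: 18.25
eef_pos: [405.6, -38.1, 318.2]
ee_rot: [0.22, -0.672, 0.22, 0.672]
force: [-0.5, -0.1, 0.1]
grip_width: 0.0
```

Run:
```python
from m import *
from rig import order
im=viewer.capture("top");c,P=measure(im)
for n in P:
    d=P[n]-[585.3,-56.9];print(n,np.hypot(*d),np.degrees(np.arctan2(d[1],d[0])))
s=ctrl.sense();print(s["time_s"],s["eef_pos"],s["force"]);print(order.finish_job())
```

```text
yellow [234.8 225.3] [18.3 17.4] [482.7  15.3] 270.0
red [284.9 216.9] [17.4 18.4] [ 514.4 -159.2] 272.0
blue [276.5 167.4] [17.8 16.9] [ 688.  -128.2] 254.5
green [227.2 175.6] [16.4 17.3] [656.7  45. ] 241.5
yellow 125.45936453220561 144.8538556307816
red 124.46931806421046 -124.75063383620613
blue 125.07805326742356 -34.77604963767573
green 124.40957765203835 54.96792650327804
18.3 [405.60681711 -38.16382587 318.2620504 ] [ 0.90579784  0.00995381 -0.39696844]
the job is handed in; nothing more can be done
None
```

The yellow tray now stands squarely at the orange pointer, and the job was handed in at 18.3 s. I pushed the red tray's bare spoke about 150° clockwise with the shut fingertips, at roughly 2–4 N. I then backed off, compared tray and pointer with the wrist camera, and nudged the last 2.4°. The hand finished about 320 mm up, touching nothing.

Last checks:
- **Wrist camera:** the tray's front wall is at 145.3° and the pointer at 145.2°, a difference of under 0.5 mm.
- **Top camera:** all four trays agree on a yellow bearing of 144.9–145.3°, about 125 mm from the axis against 126 mm nominal.
- **Disagreements:** the early top-view reading of the pointer strip scattered between 144.3° and 144.8°. One automatic hub fit and one automatic fit of the pointer head in the wrist images were poor. I set all three aside and used the pointer head's corners and the strip in the wrist picture instead, with the axis taken from the top view.
- **Not checked:** I did not measure the loose objects (mug, glue, tape and so on) again at the end. No move was planned near them, and no force I read suggested a contact.

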